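# Put the burnisher away in its guard tube

## Task

Take the wooden-handled burnisher off its sloping cradle and put it away, steel end down, in the narrow-bored tall tube, pushing it down against the stiff cork plug inside until it is fully home with the wooden handle resting on the tube's mouth, then let go of it. The tube sits loosely on its block, so feel for the hole and never press hard on the burnisher. Leave the jar, the tin and the palette knife where they are.

Things in the scene. Friction and masses are not known exactly. Their poses are not given: they have to be found in the camera images.
- burnisher: loose burnisher, 180 mm long, about 85 g: steel shaft 10 mm in diameter, 105 mm long, then a dark wooden handle 22 mm in diameter, 75 mm long. Origin at the centre of the blunt steel tip (flat 8 mm across, 1 mm chamfer); z runs up the shaft to the handle (tip z = 0, shoulder 105, handle end 180, centre of mass about 75 mm). Starts in the cradle, handle up, 40 degrees from vertical
- shoulder (a point): point on the burnisher's axis at the handle's flat shoulder, 105 mm from the steel tip; it rests on the tube's mouth when home
- cradle: fixed wooden cradle, foot 150 x 80 mm, z up. The burnisher leans 40 degrees towards the cradle's -x, its tip on a stop at (50, 0, 22) mm in the cradle's frame. A plank with low side rails lies under the lower 95 mm of the shaft; the handle sticks out freely beyond it. The burnisher lifts out along its own axis. Origin: under the cradle on the table
- stand: fixed wooden block 104 x 104 x 30 mm carrying the aluminium guard tube: tall, upright, 30 mm outside, bore 13 mm, flange 56 mm wide just above the block. Origin: centre of the block's underside. The tube sits loosely: its axis may be up to 5 mm off the block's centre along the block's x and also along its y, not tracked (cameras see it); it slides sideways stiffly, at about 7 N
- mouth (a point): on the block's axis at the height of the tube's mouth, 130 mm above the table; fixed to the block, NOT to the loose tube, so the real hole is up to 5 mm away in the block's x and in its y. In the bore a cork plug, its top at first 58 to 78 mm below the mouth, slides down under about 8 N, does not spring back and stops 108 mm below the mouth
- sleeve: the other aluminium tube, on a fixed 104 x 104 x 30 mm wooden block: short and wide, 42 mm outside, bore 32 mm, mouth 85 mm above the table, empty. Not the burnisher's place. Origin: centre of the block's underside
- jar: amber glass jar with a steel cap, 64 mm in diameter, 85 mm tall, standing loose; origin: centre of its underside. Bystander
- tin: tin can with a paper label, 72 mm in diameter, 100 mm tall, standing loose; origin: centre of its underside. Bystander
- knife: palette knife 200 mm long lying loose on the table along its x axis, handle to -x; origin under its middle. Bystander
Mind the look-alikes: they are no part of the job. What is shaped like the stand but black or pink is not meant. There is more than one size of the burnisher; the one meant has the size given above.

How it is judged:
At the end, for the whole second after the job is handed in: The burnisher stands upright (within 4 degrees), handle up, in the narrow tube, its tip less than 29 mm above the underside of the block, that is with the handle's shoulder within 4 mm of the tube's mouth, and within 10 mm of the block's axis; it is at rest and released (z of burnisher in the frame of stand below 0.029 m and horizontal distance between burnisher and stand below 0.01 m and angle between burnisher's own z axis and vertical below 0.07 rad and linear speed of burnisher below 0.02 m/s and contact force between burnisher and the fingers below 0.1 N); the robot touches nothing.
It fails at once if the burnisher is pressed against the tube or its block with more than 70 N (contact force between burnisher and stand above 70 N).
It fails at once if the jar is moved more than 30 mm (distance of jar from where it was at the start of the episode above 0.03 m).
It fails at once if the tin is moved more than 30 mm (distance of tin from where it was at the start of the episode above 0.03 m).
It fails at once if the palette knife is moved more than 30 mm (distance of knife from where it was at the start of the episode above 0.03 m).
It also fails if it takes over 64 s, if anything falls off the work surface, if the arm or the gripper's body presses on something with over 40 N, if the wrist force passes 120 N, or if a joint passes its speed limit or range.

## Robot

A 6-joint arm with a two-finger parallel gripper is mounted at the origin on the work surface. World frame = base frame: x ahead of the robot, y to its left, z up, the work surface at z = 0. Lengths are in m, angles in rad, forces in N, time in s.
With the tool pointing down it reaches from about 0.3 to 0.85 m from the base axis. Payload 4.2 kg.
Tool frame: the origin (TCP) lies at the very end of the fingers, on their centre line; the grasp point (between the pads) lies 19 mm behind it; y points along the fingers, z is the direction in which the jaws open and shut, and the axes are right-handed (so a half turn about y gives the same grasp; the last joint's range is limited). The gripper opens to 91 mm and grips with 3 to 60 N. Pads are 32 mm wide; open, the fingers measure 118 mm over their backs; the gripper's body (76 mm by 178 mm) begins 60 mm behind the grasp point.
Start: joints at [-1.226, 0.32, 1.565, -0, 1.257, -0.02], TCP at [0.205, -0.537, 0.214] pointing down, gripper open.
Joint ranges: [-3.11, 3.11], [-0.84, 2.01], [0.21, 2.61], [-1.34, 4.49], [0.05, 2.63], [-2.56, 2.56]. Speed limits (rad/s): [2.57, 2.57, 3.14, 3.14, 3.14, 3.14].

## Interface

Orientations are given as a rotation vector (axis times angle).
In Python, from station import observe, capture, camera_params, close_job gives the robot as it stands.
- The arm moves only by the tool play_rows, never from a script. Its argument "motion" is a list of rows, each a list of 3 entries, a list of its own where there are three numbers: the turn, a rotation vector about the tool's x, y, z in rad, then the shift along the tool's x, y, z in cm, then the closure in counts, from 0 (fully open) to 255 (shut). In form: [[[wx, wy, wz], [x, y, z], claw], ...]. A call has 1 to 8 rows; each row shifts and turns the pose as measured when the row begins, along the tool's axes as they then stand; what a row does not reach is not made up. A row lasts 1/8 s, in which the tool goes at most 62.5 mm and 10.7 degrees, less where a joint would pass 70% of its speed; a pose out of reach is approached as far as the arm can. A call is refused whole if a number of a shift passes 6.25 or a number of a turn 0.188, either way. A call with a gripper value outside its range is refused whole. The fingers move at their own pace and stop on an object; "force" is the grip in N (left out, the last holds). Time passes only in rows, so rows that do not move let the fingers close. It gives the time, the measured TCP pose, the force and the opening at its end, in the units of the state.
- observe(): the state, without advancing time (a new reading comes with each control period).
- capture(name): name is "scene" or "top" or "wrist"; returns the picture (400x640x3 uint8, red, green, blue); there is no depth.
- camera_params(name): a dict with "fx", "fy", "cx", "cy" (pixels), "extrinsics" (4x4, takes a point from camera to world coordinates). Camera axes: x right, y down, z forward; pixel columns grow to the right and rows downward; lengths in m; the calibration is good to about 2 mm. A picture is of the moment at which its call begins: read the wrist's pose just before it. camera_params takes no time and is no camera call; for the wrist camera it gives the pose at the moment of the call.
- close_job(): hands the job in, once; it reports no verdict.
The state is a dict: "t": time; "joint_pos": joint angles; "joint_velocities": joint speeds; "joint_efforts": joint torques, N m; "tool_pos": TCP position; "tool_rot": TCP orientation; "force": force on the tool from outside, world axes, zero at the start; "ft_torque": the same for the moment, N m; "opening": finger opening in m.
Only numpy, scipy, OpenCV 4.12 (cv2) and the standard library are available. Lean on these libraries where they do the work, as an engineer would, in place of code of your own. Each camera call takes 0.05 s, during which the arm holds its last target. There are 200 camera calls.

## Working session

There is one attempt and no reset: what is moved stays moved. The work goes in short steps, Python scripts to look and compute and a tool call to move; the robot and the scene stay as the last step left them, time stands still between calls to the robot, and variables do not carry over. Pictures are saved under pics/ and viewed, about 8 in all and at most 12, crops included, and the job is handed in when it is done.

Besides the shell and the picture viewer there is one more tool, called after "Emit:" in YAML: its name, and indented under it one key for each argument. play_rows: Moves the arm, as the interface text tells. Its arguments: {"type":"object","properties":{"motion":{"type":"array"},"force":{"type":"number"}},"required":["motion"]}

```bash
mkdir -p pics; ls
cat > h.py <<'E'
import numpy as np,cv2
from scipy.spatial.transform import Rotation as R
from station import observe,capture,camera_params
def save(n,im): cv2.imwrite('pics/'+n,cv2.cvtColor(im,cv2.COLOR_RGB2BGR))
def ray(p,u,v):
    T=np.array(p['extrinsics']);d=T[:3,:3]@[(u-p['cx'])/p['fx'],(v-p['cy'])/p['fy'],1];return T[:3,3],d
def onz(p,u,v,z):
    o,d=ray(p,u,v);return o+d*(z-o[2])/d[2]
def proj(p,X):
    T=np.array(p['extrinsics']);c=T[:3,:3].T@(np.array(X)-T[:3,3]);return np.array([p['cx']+p['fx']*c[0]/c[2],p['cy']+p['fy']*c[1]/c[2]])
def tri(rs):
    A=0;b=0
    for o,d in rs:
        d=d/np.linalg.norm(d);M=np.eye(3)-np.outer(d,d);A=A+M;b=b+M@o
    return np.linalg.solve(A,b)
E
python3 - <<'E'
from h import *
for n in('scene','top'):
    save(n+'0.png',capture(n));p=camera_params(n);print(n,p['fx'],p['cx'],p['cy'],np.round(p['extrinsics'],3))
s=observe();print(s, R.from_rotvec(s['tool_rot']).as_matrix().round(3))
E
```

```text
pics
scene 396.7781619608473 320.24331221057656 201.96904775382234 [[-0.599  0.591 -0.54   1.142]
 [ 0.801  0.434 -0.414  0.476]
 [-0.01  -0.68  -0.733  0.866]
 [ 0.     0.     0.     1.   ]]
top 372.22716252716026 319.58538070664406 196.5556725012883 [[ 8.000e-03 -9.770e-01  2.110e-01  3.500e-01]
 [-1.000e+00 -8.000e-03  3.000e-03  3.200e-02]
 [-1.000e-03 -2.110e-01 -9.780e-01  1.212e+00]
 [ 0.000e+00  0.000e+00  0.000e+00  1.000e+00]]
{'t': 0.1, 'joint_pos': array([-1.22599510e+00,  3.20213071e-01,  1.56553768e+00, -1.91479543e-05,
        1.25739987e+00, -1.99908552e-02]), 'joint_velocities': array([-0.00167777, -0.00194552, -0.00206784, -0.00121444, -0.00056745,
        0.00027318]), 'joint_efforts': array([ 5.21945421e-04, -4.13333559e+01, -2.32510507e+01,  7.28792860e-02,
        4.22622648e-02, -6.83211601e-05]), 'tool_pos': array([ 0.20498326, -0.53674393,  0.21322043]), 'tool_rot': array([-0.37333153,  2.02410939, -2.02095342]), 'force': array([ 0.13851769, -0.25695893,  0.19818747]), 'ft_torque': array([-0.01518084, -0.01528759, -0.01396769]), 'opening': 0.09138823205690869} [[-0.934 -0.001  0.357]
 [-0.357  0.001 -0.934]
 [-0.    -1.    -0.002]]
```

View pics/scene0.png

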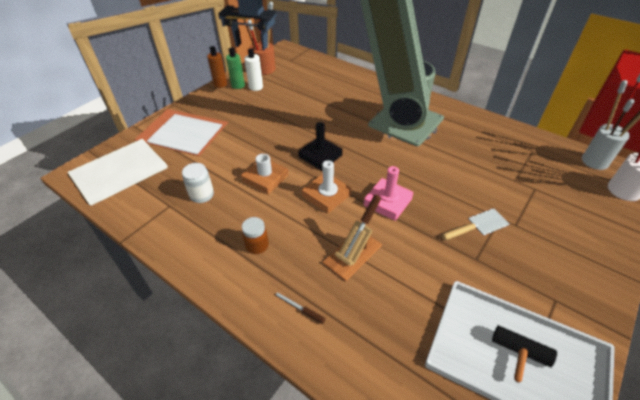

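View pics/top0.png

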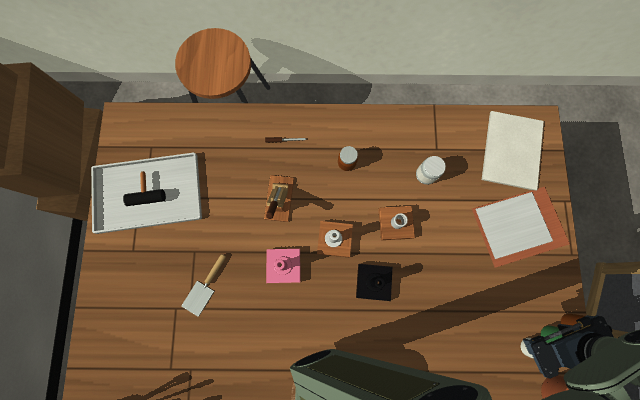

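Candidates, burnisher: the one in the cradle, scene (360,225) / top (278,197), and a smaller one lying on the table, scene (302,308) / top (287,140). I choose the cradle one. Candidates, stand: wooden block with the tall narrow tube at scene (327,180) / top (335,238). The sleeve is at scene (264,170), and the black (320,150) and pink (390,195) look-alikes are not meant. The knife is at scene (475,225), the jar at (255,235) and the tin at (198,183).

Run:
```python
from h import *
a=cv2.imread('pics/scene0.png')[150:280,295:395];b=cv2.imread('pics/top0.png')[165:265,250:360]
cv2.imwrite('pics/crop1.png',np.hstack([cv2.resize(a,(400,520),interpolation=cv2.INTER_CUBIC),cv2.resize(cv2.copyMakeBorder(b,0,30,0,0,0),(400,473),interpolation=cv2.INTER_CUBIC)[:473] if 0 else cv2.resize(cv2.copyMakeBorder(b,0,43,0,0,0),(400,520),interpolation=cv2.INTER_CUBIC)]))
p=camera_params('top')
for n,u,v,z in(('stand',335,238,.13),('sleeve',400,221,.085),('cradle',281,198,.02),('pink',284,258,.13),('jar',348,153,.085),('tin',433,163,.1),('small',287,140,0)):print(n,onz(p,u,v,z).round(3))
```

```text
stand [ 0.46  -0.011  0.13 ]
sleeve [ 0.519 -0.211  0.085]
cradle [0.601 0.161 0.02 ]
pink [0.402 0.135 0.13 ]
jar [ 0.735 -0.054  0.085]
tin [ 0.699 -0.318  0.1  ]
small [0.81  0.149 0.   ]
```

View pics/crop1.png

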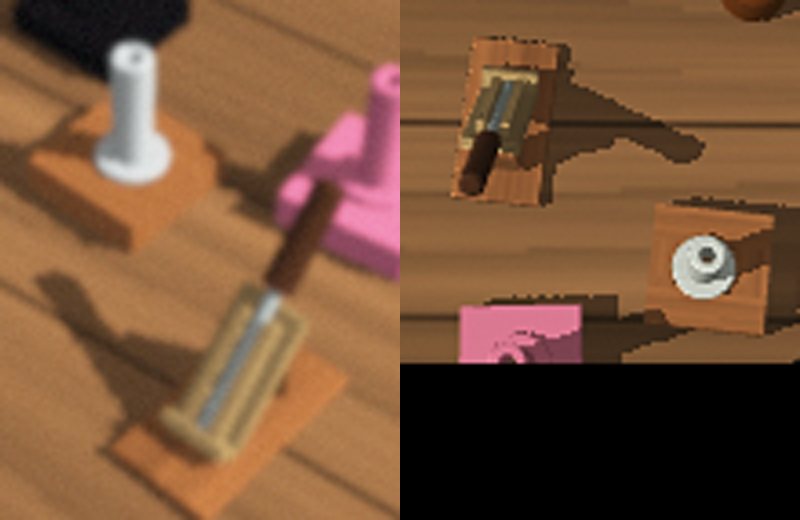

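The crop shows the burnisher with its steel shaft in the cradle and long dark handle up, shoulder at scene (363,222.5) / top (274,202). The silver tube's mouth is at scene (329,162) / top (334.4,235), clear of the pink look-alike.

Run:
```python
from h import *
ps,pt=camera_params('scene'),camera_params('top')
P={}
for n,a,b in(('tip',(346.2,256.2),(280.8,188.4)),('sh',(363,222.5),(274.2,202.1)),('end',(376.7,197),(269.2,215.3)),('mouth',(329.2,162),(334.4,235.1))):
    X=tri([ray(ps,*a),ray(pt,*b)]);P[n]=X;print(n,X.round(4),(proj(ps,X)-a).round(1),(proj(pt,X)-b).round(1))
print(np.linalg.norm(P['sh']-P['tip']),np.linalg.norm(P['end']-P['sh']))
d=P['end']-P['tip'];print(d/np.linalg.norm(d),np.degrees(np.arctan2(np.hypot(*d[:2]),d[2])),np.degrees(np.arctan2(d[1],d[0])))
# cradle corners top view
for c in((471,36),(570,47),(548,206),(452,196)):print(onz(pt,250+(c[0]-400)/3.636,165+c[1]/3.64,.012).round(3))
for c in((655,204),(774,214),(765,332),(645,316)):print('st',onz(pt,250+(c[0]-400)/3.636,165+c[1]/3.64,.03).round(3))
```

```text
tip [0.6326 0.1647 0.019 ] [-0.8 -0.1] [-0.5  0.3]
sh [0.5712 0.1727 0.1007] [0.1 0. ] [ 0. -0.]
end [0.5221 0.178  0.155 ] [0.5 0. ] [ 0.3 -0.2]
mouth [ 0.4679 -0.0084  0.1344] [-0.3 -0. ] [-0.3  0.2]
0.10246232194276866 0.07343687886173456
[-0.62900223  0.07539225  0.77373911] 39.3091448587204 173.16513076470304
[0.681 0.203 0.012]
[0.672 0.112 0.012]
[0.525 0.128 0.012]
[0.533 0.214 0.012]
st [0.525 0.033 0.03 ]
st [ 0.517 -0.072  0.03 ]
st [ 0.414 -0.063  0.03 ]
st [0.427 0.04  0.03 ]
```

```bash
cat >> h.py <<'E'
def plan(Rt,pt,N=None,claw=0):
    s=observe();Rc=R.from_rotvec(s['tool_rot']);pc=np.array(s['tool_pos'])
    w=(Rc.inv()*R.from_matrix(Rt)).as_rotvec();dp=np.array(pt)-pc
    N=N or int(np.ceil(max(np.linalg.norm(w)/.17,np.linalg.norm(dp)/.045,1)))
    print('rot',w.round(3),'dp',dp.round(4),'N',N)
    for k in range(N):
        Rk=Rc*R.from_rotvec(w*k/N);x=Rk.inv().apply(dp/N)*100
        print([[*map(float,(w/N).round(3))],[*map(float,x.round(2))],claw])
az=np.radians(174.5);t=np.radians(40)
a=np.array([np.sin(t)*np.cos(az),np.sin(t)*np.sin(az),np.cos(t)]);sh=np.array([.5712,.1727,.1007])
def frame(y,z): 
    y=y/np.linalg.norm(y);z=z-y*(y@z);z/=np.linalg.norm(z);return np.stack([np.cross(y,z),y,z],1)
h=np.array([-np.sin(az),np.cos(az),0])
E
python3 - <<'E'
from h import *
s=observe()
for q in(h,-h):print((R.from_rotvec(s['tool_rot']).inv()*R.from_matrix(frame(-a,q))).as_rotvec())
plan(frame(-a,-h),sh+a*.17,20)
plan(frame(-a,h),sh+a*.17,20)
E
```

```text
[0.16227243 0.44126556 0.68587872]
[ 0.92415593 -2.53770576 -0.21864656]
rot [ 0.924 -2.538 -0.219] dp [0.2574 0.7199 0.0177] N 20
[[0.046, -0.127, -0.011], [-2.49, -0.08, -2.9], 0]
[[0.046, -0.127, -0.011], [-2.83, -0.24, -2.56], 0]
[[0.046, -0.127, -0.011], [-3.13, -0.38, -2.17], 0]
[[0.046, -0.127, -0.011], [-3.37, -0.51, -1.73], 0]
[[0.046, -0.127, -0.011], [-3.56, -0.61, -1.27], 0]
[[0.046, -0.127, -0.011], [-3.68, -0.7, -0.78], 0]
[[0.046, -0.127, -0.011], [-3.74, -0.77, -0.27], 0]
[[0.046, -0.127, -0.011], [-3.73, -0.81, 0.24], 0]
[[0.046, -0.127, -0.011], [-3.66, -0.83, 0.75], 0]
[[0.046, -0.127, -0.011], [-3.52, -0.82, 1.24], 0]
[[0.046, -0.127, -0.011], [-3.33, -0.79, 1.71], 0]
[[0.046, -0.127, -0.011], [-3.07, -0.73, 2.16], 0]
[[0.046, -0.127, -0.011], [-2.76, -0.66, 2.56], 0]
[[0.046, -0.127, -0.011], [-2.41, -0.56, 2.92], 0]
[[0.046, -0.127, -0.011], [-2.01, -0.44, 3.22], 0]
[[0.046, -0.127, -0.011], [-1.59, -0.3, 3.47], 0]
[[0.046, -0.127, -0.011], [-1.13, -0.15, 3.65], 0]
[[0.046, -0.127, -0.011], [-0.66, 0.01, 3.77], 0]
[[0.046, -0.127, -0.011], [-0.18, 0.18, 3.82], 0
[... 380 characters left out ...]
, 0.19, -3.16], 0]
[[0.008, 0.022, 0.034], [-2.06, 0.24, -3.21], 0]
[[0.008, 0.022, 0.034], [-1.98, 0.28, -3.26], 0]
[[0.008, 0.022, 0.034], [-1.9, 0.32, -3.3], 0]
[[0.008, 0.022, 0.034], [-1.82, 0.36, -3.35], 0]
[[0.008, 0.022, 0.034], [-1.73, 0.39, -3.39], 0]
[[0.008, 0.022, 0.034], [-1.64, 0.42, -3.43], 0]
[[0.008, 0.022, 0.034], [-1.55, 0.45, -3.47], 0]
[[0.008, 0.022, 0.034], [-1.46, 0.47, -3.5], 0]
[[0.008, 0.022, 0.034], [-1.36, 0.49, -3.54], 0]
[[0.008, 0.022, 0.034], [-1.27, 0.51, -3.57], 0]
[[0.008, 0.022, 0.034], [-1.17, 0.52, -3.6], 0]
[[0.008, 0.022, 0.034], [-1.07, 0.53, -3.63], 0]
[[0.008, 0.022, 0.034], [-0.97, 0.53, -3.66], 0]
[[0.008, 0.022, 0.034], [-0.87, 0.54, -3.68], 0]
```

Emit:
play_rows:
  motion:
    - [[0.008,0.022,0.034],[-2.5,-1,-2.9],0]
    - [[0.008,0.022,0.034],[-2.4,-1,-3],0]
    - [[0.008,0.022,0.034],[-2.4,-1,-3],0]
    - [[0.008,0.022,0.034],[-2.3,0,-3.1],0]
    - [[0.008,0.022,0.034],[-2.2,0.1,-3.1],0]
    - [[0.008,0.022,0.034],[-2.1,0.2,-3.2],0]
    - [[0.008,0.022,0.034],[-2.1,0.2,-3.2],0]
    - [[0.008,0.022,0.034],[-2,0.3,-3.3],0]

```text
t: 1.1
tool_pos: [0.3092, -0.2397, 0.2495]
tool_rot: [0.11, 1.984, -1.995]
force: [1.1, -0.3, 0.5]
opening: 0.0914
```

Run:
```python
from h import *
s=observe();print(s['t'],s['tool_pos'],s['joint_pos'].round(2))
plan(frame(-a,h),sh+a*.17,14)
```

```text
1.1 [ 0.30920398 -0.23971467  0.24945558] [-0.89 -0.1   2.    0.26  1.09  0.4 ]
rot [0.1   0.253 0.408] dp [ 0.1532  0.4229 -0.0185] N 14
[[0.007, 0.018, 0.029], [-1.52, 0.49, -2.79], 0]
[[0.007, 0.018, 0.029], [-1.45, 0.51, -2.82], 0]
[[0.007, 0.018, 0.029], [-1.39, 0.54, -2.85], 0]
[[0.007, 0.018, 0.029], [-1.32, 0.55, -2.88], 0]
[[0.007, 0.018, 0.029], [-1.25, 0.57, -2.91], 0]
[[0.007, 0.018, 0.029], [-1.18, 0.59, -2.93], 0]
[[0.007, 0.018, 0.029], [-1.11, 0.6, -2.96], 0]
[[0.007, 0.018, 0.029], [-1.04, 0.61, -2.98], 0]
[[0.007, 0.018, 0.029], [-0.97, 0.62, -3.0], 0]
[[0.007, 0.018, 0.029], [-0.9, 0.62, -3.03], 0]
[[0.007, 0.018, 0.029], [-0.82, 0.63, -3.05], 0]
[[0.007, 0.018, 0.029], [-0.75, 0.63, -3.06], 0]
[[0.007, 0.018, 0.029], [-0.68, 0.62, -3.08], 0]
[[0.007, 0.018, 0.029], [-0.6, 0.62, -3.1], 0]
```

Emit:
play_rows:
  motion:
    - [[0.007,0.018,0.029],[-1.5,0.5,-2.8],0]
    - [[0.007,0.018,0.029],[-1.5,0.5,-2.8],0]
    - [[0.007,0.018,0.029],[-1.4,0.5,-2.9],0]
    - [[0.007,0.018,0.029],[-1.3,0.5,-2.9],0]
    - [[0.007,0.018,0.029],[-1.3,0.6,-2.9],0]
    - [[0.007,0.018,0.029],[-1.2,0.6,-2.9],0]
    - [[0.007,0.018,0.029],[-1.1,0.6,-3],0]
    - [[0.007,0.018,0.029],[-1,0.6,-3],0]

```text
t: 2.1
tool_pos: [0.3964, 0.0114, 0.2384]
tool_rot: [0.503, 1.9, -1.937]
force: [0.8, 0.1, 0.5]
opening: 0.091
```

Emit:
play_rows:
  motion:
    - [[0.007,0.018,0.029],[-1,0.6,-3],0]
    - [[0.007,0.018,0.029],[-0.9,0.6,-3],0]
    - [[0.007,0.018,0.029],[-0.8,0.6,-3],0]
    - [[0.007,0.018,0.029],[-0.7,0.6,-3.1],0]
    - [[0.007,0.018,0.029],[-0.7,0.6,-3.1],0]

```text
t: 2.72
tool_pos: [0.4572, 0.1508, 0.2445]
tool_rot: [0.674, 1.859, -1.876]
force: [0.2, -0.8, -0.3]
opening: 0.0914
```

Run:
```python
from h import *
s=observe();print(s['t'],s['tool_pos'],s['joint_pos'].round(2))
p=camera_params('wrist');save('w1.png',capture('wrist'));print(p)
for X in(sh-.105*a,sh,sh+.075*a,[.468,-.008,.13]):print(proj(p,X).round(1))
plan(frame(-a,h),sh+a*.11,5)
```

```text
2.725 [0.45716333 0.15079636 0.2444725 ] [ 0.52 -0.1   2.15 -0.6   0.6   2.56]
{'fx': 311.9856289592509, 'fy': 311.9856289592509, 'cx': 317.54370778968325, 'cy': 198.45032376082727, 'extrinsics': array([[-0.05105464, -0.9190506 ,  0.3908189 ,  0.40834321],
       [-0.99866955,  0.04982233, -0.01329894,  0.15113375],
       [-0.00724911, -0.3909779 , -0.92037152,  0.42057022],
       [ 0.        ,  0.        ,  0.        ,  1.        ]])}
[301.3 161.6]
[293.5 177.9]
[284.7 196.6]
[485.8 252.6]
rot [0.038 0.028 0.048] dp [ 0.0404  0.0266 -0.0622] N 5
[[0.008, 0.006, 0.01], [0.14, 1.47, -0.56], 0]
[[0.008, 0.006, 0.01], [0.15, 1.46, -0.57], 0]
[[0.008, 0.006, 0.01], [0.17, 1.46, -0.58], 0]
[[0.008, 0.006, 0.01], [0.19, 1.45, -0.59], 0]
[[0.008, 0.006, 0.01], [0.2, 1.44, -0.6], 0]
```

View pics/w1.png

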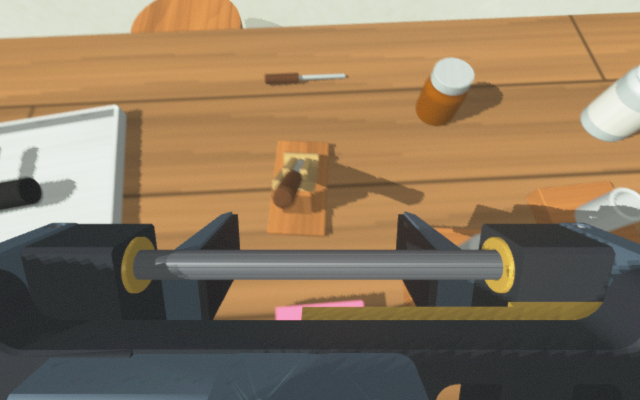

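The wrist view shows the handle end at (286,197), against a predicted (285,197), so the measurement holds. Joint 6 is at its limit, so I take the equivalent grasp half a turn about tool y.

Emit:
play_rows:
  motion:
    - [[0,-0.18,0],[0,0,0],0]
    - [[0,-0.18,0],[0,0,0],0]
    - [[0,-0.18,0],[0,0,0],0]
    - [[0,-0.18,0],[0,0,0],0]
    - [[0,-0.18,0],[0,0,0],0]
    - [[0,-0.18,0],[0,0,0],0]
    - [[0,-0.18,0],[0,0,0],0]
    - [[0,-0.18,0],[0,0,0],0]

```text
t: 3.78
tool_pos: [0.4562, 0.1478, 0.2431]
tool_rot: [-0.644, 0.819, -1.531]
force: [-0.3, 0.0, -0.0]
opening: 0.0912
```

Emit:
play_rows:
  motion:
    - [[0,-0.18,0],[0,0,0],0]
    - [[0,-0.18,0],[0,0,0],0]
    - [[0,-0.18,0],[0,0,0],0]
    - [[0,-0.18,0],[0,0,0],0]
    - [[0,-0.18,0],[0,0,0],0]
    - [[0,-0.18,0],[0,0,0],0]
    - [[0,-0.18,0],[0,0,0],0]
    - [[0,-0.18,0],[0,0,0],0]

```text
t: 4.78
tool_pos: [0.4511, 0.141, 0.239]
tool_rot: [-1.471, -0.319, -0.67]
force: [0.1, -0.4, -0.8]
opening: 0.0913
```

Run:
```python
from h import *
s=observe();print(s['t'],s['tool_pos'],s['joint_pos'].round(2))
plan(frame(-a,-h),sh+a*.11,6)
```

```text
4.775 [0.45109832 0.14095643 0.23904512] [ 0.51 -0.1   2.17 -0.59  0.61 -0.42]
rot [-0.016 -0.144 -0.065] dp [ 0.0497  0.0385 -0.0541] N 6
[[-0.003, -0.024, -0.011], [-0.02, 1.19, 0.7], 0]
[[-0.003, -0.024, -0.011], [-0.02, 1.19, 0.7], 0]
[[-0.003, -0.024, -0.011], [-0.01, 1.19, 0.71], 0]
[[-0.003, -0.024, -0.011], [-0.01, 1.19, 0.71], 0]
[[-0.003, -0.024, -0.011], [-0.0, 1.18, 0.71], 0]
[[-0.003, -0.024, -0.011], [0.0, 1.18, 0.72], 0]
```

Emit:
play_rows:
  motion:
    - [[-0.003,-0.024,-0.011],[0,1.2,0.7],0]
    - [[-0.003,-0.024,-0.011],[0,1.2,0.7],0]
    - [[-0.003,-0.024,-0.011],[0,1.2,0.7],0]
    - [[-0.003,-0.024,-0.011],[0,1.2,0.7],0]
    - [[-0.003,-0.024,-0.011],[0,1.2,0.7],0]
    - [[-0.003,-0.024,-0.011],[0,1.2,0.7],0]
    - [[0,0,0],[0,0,0],0]

```text
t: 5.65
tool_pos: [0.4997, 0.1739, 0.181]
tool_rot: [-1.543, -0.474, -0.622]
force: [0.0, -0.1, 0.8]
opening: 0.0912
```

Run:
```python
from h import *
s=observe();print(s['t'],s['tool_pos'],s['joint_pos'].round(2))
p=camera_params('wrist');save('w2.png',capture('wrist'))
for X in(sh-.105*a,sh,sh+.075*a):print(proj(p,X).round(1))
plan(frame(-a,-h),sh+a*.026,7)
```

```text
5.65 [0.49972036 0.17392529 0.18102764] [ 0.57  0.08  2.2  -1.01  0.5  -0.08]
[324.6 180.1]
[325.9 201. ]
[327.6 228. ]
rot [ 0.01   0.001 -0.001] dp [ 0.0549  0.0005 -0.0609] N 7
[[0.001, 0.0, -0.0], [0.04, 1.17, 0.09], 0]
[[0.001, 0.0, -0.0], [0.04, 1.17, 0.09], 0]
[[0.001, 0.0, -0.0], [0.04, 1.17, 0.09], 0]
[[0.001, 0.0, -0.0], [0.04, 1.17, 0.09], 0]
[[0.001, 0.0, -0.0], [0.04, 1.17, 0.09], 0]
[[0.001, 0.0, -0.0], [0.04, 1.17, 0.09], 0]
[[0.001, 0.0, -0.0], [0.04, 1.17, 0.08], 0]
```

View pics/w2.png

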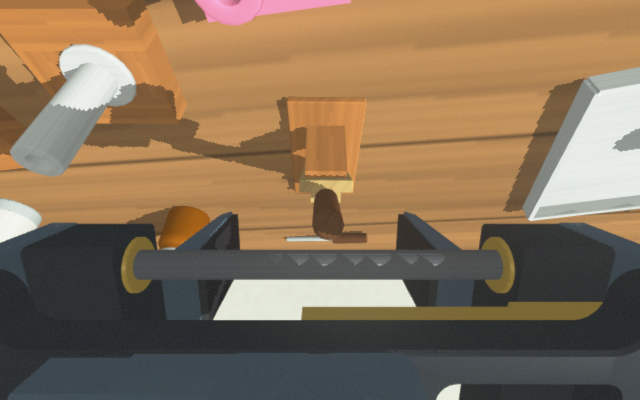

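The wrist view shows the handle end at (328,228), exactly where predicted, centred between the fingers. I advance carefully, watching joint 4.

Emit:
play_rows:
  motion:
    - [[0.003,0,0],[0,1.2,0.1],0]
    - [[0,0,0],[0,1.2,0.1],0]
    - [[0,0,0],[0,1.2,0.1],0]

```text
t: 6.08
tool_pos: [0.523, 0.1729, 0.1559]
tool_rot: [-1.537, -0.474, -0.627]
force: [-0.4, 0.1, 0.1]
opening: 0.0912
```

Run:
```python
from h import *
s=observe();print(s['t'],s['tool_pos'],s['joint_pos'].round(3))
plan(frame(-a,-h),sh+a*.026,4)
```

```text
6.075 [0.52296211 0.17294435 0.15588432] [ 0.535  0.149  2.208 -1.146  0.436  0.051]
rot [ 0.006 -0.003  0.002] dp [ 0.0316  0.0014 -0.0353] N 4
[[0.001, -0.001, 0.001], [0.03, 1.18, 0.12], 0]
[[0.001, -0.001, 0.001], [0.03, 1.18, 0.11], 0]
[[0.001, -0.001, 0.001], [0.03, 1.18, 0.11], 0]
[[0.001, -0.001, 0.001], [0.03, 1.18, 0.11], 0]
```

Run:
```python
from h import *
t2=np.radians(27);y=-np.array([np.sin(t2)*np.cos(az),np.sin(t2)*np.sin(az),np.cos(t2)])
plan(frame(y,-h),sh+a*.042+.019*y,6)
```

```text
rot [ 0.006 -0.004  0.229] dp [ 0.03    0.0015 -0.0399] N 6
[[0.001, -0.001, 0.038], [-0.05, 0.83, 0.08], 0]
[[0.001, -0.001, 0.038], [-0.02, 0.83, 0.08], 0]
[[0.001, -0.001, 0.038], [0.01, 0.83, 0.08], 0]
[[0.001, -0.001, 0.038], [0.04, 0.83, 0.08], 0]
[[0.001, -0.001, 0.038], [0.08, 0.83, 0.07], 0]
[[0.001, -0.001, 0.038], [0.11, 0.82, 0.07], 0]
```

Emit:
play_rows:
  motion:
    - [[0,0,0.04],[0,0.9,0.1],0]
    - [[0,0,0.04],[0,0.9,0.1],0]
    - [[0,0,0.04],[0,0.9,0.1],0]
    - [[0,0,0.04],[0,0.9,0.1],0]
    - [[0,0,0.04],[0.1,0.9,0.1],0]
    - [[0,0,0.04],[0.1,0.9,0.1],0]
    - [[0,0,0],[0,0,0],0]

```text
t: 6.95
tool_pos: [0.5546, 0.1718, 0.1149]
tool_rot: [-1.563, -0.273, -0.442]
force: [-0.1, -0.3, -0.5]
opening: 0.0915
```

Run:
```python
from h import *
s=observe();print(s['t'],s['tool_pos'],s['joint_pos'].round(3),s['force'])
t2=np.radians(27);y=-np.array([np.sin(t2)*np.cos(az),np.sin(t2)*np.sin(az),np.cos(t2)])
plan(frame(y,-h),sh+a*.042+.019*y,1)
```

```text
6.95 [0.55461062 0.17182535 0.1148649 ] [ 0.405  0.262  2.033 -0.475  0.49  -0.675] [-0.12266602 -0.26632607 -0.4724714 ]
rot [ 0.005 -0.012 -0.017] dp [-0.0017  0.0026  0.0011] N 1
[[0.005, -0.012, -0.017], [-0.13, -0.18, 0.24], 0]
```

Emit:
play_rows:
  motion:
    - [[0,-0.01,0],[0,0,0.25],0]
    - [[0,0,0],[0,0,0],255]
    - [[0,0,0],[0,0,0],255]
    - [[0,0,0],[0,0,0],255]
    - [[0,0,0],[0,0,0],255]
    - [[0,0,0],[0,0,0],255]
    - [[0,0,0],[0,0,0],255]
    - [[0,0,0],[0,0,0],255]
  force: 35

```text
t: 7.95
tool_pos: [0.5532, 0.1741, 0.1158]
tool_rot: [-1.566, -0.282, -0.434]
force: [0.9, 1.3, 0.5]
opening: 0.024
```

Run:
```python
from h import *
s=observe();print(s['t'],s['tool_pos'],s['opening'],s['force'],s['ft_torque'])
Rc=R.from_rotvec(s['tool_rot']).as_matrix();print((Rc.T@a).round(3))
```

```text
7.95 [0.55317068 0.17414788 0.11578099] 0.023984482635810652 [0.85072181 1.2962182  0.46707093] [0.1926647  0.08829824 0.07897125]
[-0.24  -0.971 -0.005]
```

Emit:
play_rows:
  motion:
    - [[0,0,0],[-0.1,-0.5,0],255]
    - [[0,0,0],[-0.3,-1.2,0],255]
    - [[0,0,0],[-0.4,-1.6,0],255]
    - [[0,0,0],[-0.4,-1.6,0],255]
    - [[0,0,0],[-0.4,-1.6,0],255]
    - [[0,0,0],[-0.4,-1.6,0],255]
    - [[0,0,0],[-0.4,-1.6,0],255]
    - [[0,0,0],[-0.4,-1.6,0],255]

```text
t: 8.95
tool_pos: [0.4724, 0.182, 0.2109]
tool_rot: [-1.566, -0.281, -0.434]
force: [0.9, 0.1, -0.5]
opening: 0.0214
```

Run:
```python
from h import *
s=observe();print(s['t'],s['tool_pos'],s['opening'],s['force'],s['joint_pos'].round(2))
# target: burnisher vertical; tool tilt = 27-40=-13deg
Rc=R.from_rotvec(s['tool_rot']).as_matrix()
ab=Rc.T@a; zc=Rc[:,2]
def vert(yaw):  # rotate so that burnisher is vertical, jaw axis horizontal at yaw
    # current hand rotated minimally
    v=Rc@ab; ax=np.cross(v,[0,0,1]);ang=np.arctan2(np.linalg.norm(ax),v[2])
    return R.from_rotvec([0,0,yaw]).as_matrix()@R.from_rotvec(ax/np.linalg.norm(ax)*ang).as_matrix()@Rc
Rt=vert(0); g=np.array([.468,-.008,.0]); tcpaxial=.105+.042-.019*np.cos(np.radians(13))
off=Rt@np.array([0,-.019,0]) # grasp pt minus tcp
# tip at z .20
tip=np.array([.468,-.008,.20]);P=tip+[0,0,.147]-off
print(Rt.round(3),P)
plan(Rt,P,12,255)
```

```text
8.95 [0.47241682 0.18200185 0.21093872] 0.021409099355297875 [ 0.85504458  0.08354134 -0.5244324 ] [ 0.51  0.04  2.02 -0.39  0.74 -0.71]
[[ 0.966 -0.24   0.096]
 [-0.095  0.019  0.995]
 [-0.241 -0.97  -0.005]] [ 0.46343135 -0.00764387  0.32856089]
rot [-0.001 -0.003  0.698] dp [-0.009  -0.1896  0.1176] N 12
[[-0.0, -0.0, 0.058], [0.5, -0.84, -1.58], 255]
[[-0.0, -0.0, 0.058], [0.45, -0.87, -1.58], 255]
[[-0.0, -0.0, 0.058], [0.4, -0.89, -1.58], 255]
[[-0.0, -0.0, 0.058], [0.35, -0.91, -1.58], 255]
[[-0.0, -0.0, 0.058], [0.29, -0.93, -1.58], 255]
[[-0.0, -0.0, 0.058], [0.24, -0.95, -1.58], 255]
[[-0.0, -0.0, 0.058], [0.18, -0.96, -1.58], 255]
[[-0.0, -0.0, 0.058], [0.13, -0.97, -1.58], 255]
[[-0.0, -0.0, 0.058], [0.07, -0.97, -1.58], 255]
[[-0.0, -0.0, 0.058], [0.01, -0.98, -1.58], 255]
[[-0.0, -0.0, 0.058], [-0.05, -0.98, -1.58], 255]
[[-0.0, -0.0, 0.058], [-0.1, -0.97, -1.58], 255]
```

Emit:
play_rows:
  motion:
    - [[0,0,0.058],[1.2,-2.0,-0.5],255]
    - [[0,0,0.058],[1.1,-2.1,-0.5],255]
    - [[0,0,0.058],[1.0,-2.2,-0.5],255]
    - [[0,0,0.058],[0.9,-2.3,-0.5],255]
    - [[0,0,0.058],[0.8,-2.3,-1],255]
    - [[0,0,0.058],[0.2,-0.5,-2.0],255]
    - [[0,0,0.058],[0.1,-0.5,-2.0],255]

```text
t: 9.82
tool_pos: [0.4706, 0.1121, 0.35]
tool_rot: [-1.571, 0.042, -0.097]
force: [0.6, 0.0, -0.8]
opening: 0.0215
```

```bash
cat >> h.py <<'E'
Rt=np.array([[ 0.966,-0.24,0.096],[-0.095,0.019,0.995],[-0.241,-0.97,-0.005]])
Rt=frame(Rt[:,1],Rt[:,2])
E
python3 - <<'E'
from h import *
s=observe();print(s['t'],s['tool_pos'],s['opening'],s['force'],s['joint_pos'].round(2))
plan(Rt,[.4634,-.0076,.3286],8,255)
E
```

```text
9.825 [0.47061425 0.11213254 0.34998669] 0.021524533929385473 [ 0.56153425  0.03623218 -0.77987746] [ 0.22  0.1   1.52 -0.01  1.49 -1.26]
rot [-0.003  0.008  0.278] dp [-0.0072 -0.1197 -0.0214] N 8
[[-0.0, 0.001, 0.035], [0.03, 0.27, -1.5], 255]
[[-0.0, 0.001, 0.035], [0.04, 0.27, -1.5], 255]
[[-0.0, 0.001, 0.035], [0.05, 0.27, -1.5], 255]
[[-0.0, 0.001, 0.035], [0.07, 0.27, -1.5], 255]
[[-0.0, 0.001, 0.035], [0.08, 0.26, -1.5], 255]
[[-0.0, 0.001, 0.035], [0.09, 0.26, -1.5], 255]
[[-0.0, 0.001, 0.035], [0.1, 0.26, -1.5], 255]
[[-0.0, 0.001, 0.035], [0.11, 0.26, -1.5], 255]
```

Emit:
play_rows:
  motion:
    - [[0,0,0.035],[0,0.3,-1.1],255]
    - [[0,0,0.035],[0,0.3,-1.1],255]
    - [[0,0,0.035],[0,0.3,-1],255]
    - [[0,0,0.035],[0.1,0.3,-1],255]
    - [[0,0,0.035],[0.1,0.3,-1],255]
    - [[0,0,0.035],[0.1,0.3,-1],255]
    - [[0,0,0.035],[0.1,0.3,0],255]
    - [[0,0,0.03],[0,0,0],255]

```text
t: 10.82
tool_pos: [0.4659, 0.047, 0.3268]
tool_rot: [-1.547, 0.271, 0.134]
force: [-0.9, 0.1, -0.8]
opening: 0.0212
```

Run:
```python
from h import *
s=observe();print(s['t'],s['tool_pos'],s['opening'],s['force'],s['joint_pos'].round(2))
plan(Rt,[.4634,-.0076,.3286],8,255)
p=camera_params('wrist');w=capture('wrist');sc=capture('scene');tp=capture('top')
save('w3.png',w);save('s3.png',sc);save('t3.png',tp)
Rc=R.from_rotvec(s['tool_rot']);g=np.array(s['tool_pos'])-.019*Rc.as_matrix()[:,1];tip=g-[0,0,.147]
for n in('wrist','scene','top'):
    q=camera_params(n);print(n,proj(q,tip).round(1),proj(q,g+[0,0,.033]).round(1),proj(q,[.468,-.008,.13]).round(1))
A=cv2.resize(sc[85:215,270:400],(400,400),interpolation=cv2.INTER_CUBIC)
B=cv2.resize(tp[175:275,270:370],(400,400),interpolation=cv2.INTER_CUBIC)
save('m3.png',np.vstack([np.hstack([A,B]),cv2.resize(w,(800,500))[:200]]))
```

```text
10.825 [0.46591376 0.04698285 0.32681894] 0.021230813184458974 [-0.85366937  0.14599514 -0.80829012] [ 0.05  0.24  1.43  0.04  1.73 -1.43]
rot [-0.003  0.009 -0.016] dp [-0.0025 -0.0546  0.0018] N 8
[[-0.0, 0.001, -0.002], [0.02, -0.03, -0.68], 255]
[[-0.0, 0.001, -0.002], [0.02, -0.03, -0.68], 255]
[[-0.0, 0.001, -0.002], [0.02, -0.03, -0.68], 255]
[[-0.0, 0.001, -0.002], [0.02, -0.03, -0.68], 255]
[[-0.0, 0.001, -0.002], [0.03, -0.03, -0.68], 255]
[[-0.0, 0.001, -0.002], [0.03, -0.03, -0.68], 255]
[[-0.0, 0.001, -0.002], [0.03, -0.03, -0.68], 255]
[[-0.0, 0.001, -0.002], [0.03, -0.03, -0.68], 255]
wrist [318.1 229.5] [319.2 266.4] [272.9 226.4]
scene [345.5 152.3] [348.4  90.9] [329.  163.2]
top [314.9 231.5] [313.8 222. ] [333.9 235.4]
```

View pics/m3.png

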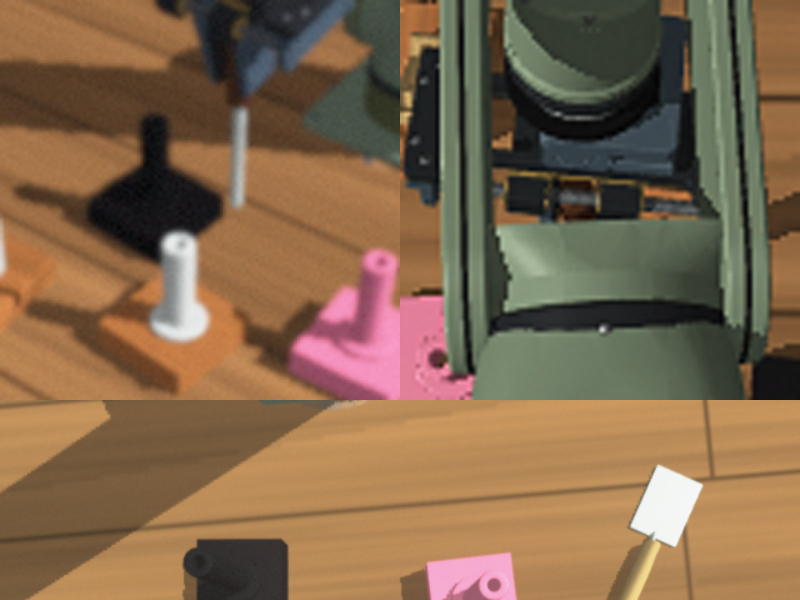

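Run:
```python
from h import *
w=cv2.imread('pics/w3.png');s=cv2.imread('pics/s3.png')
cv2.imwrite('pics/m4.png',np.vstack([cv2.resize(w[180:280,220:360],(784,560),interpolation=cv2.INTER_CUBIC)]))
g=s.astype(int).max(2);sat=s.astype(int).max(2)-s.astype(int).min(2)
for v in list(range(118,156,3))+[152,153,154]: # shaft
    r=np.where((sat[v,335:360]<45)&(g[v,335:360]>115))[0]+335;print(v,r.min() if len(r) else '',r.max() if len(r) else '',end=' | ')
m=((sat[155:200,315:345]<30)&(g[155:200,315:345]>110)).astype(np.uint8)
print()
for i in range(0,22):
    r=np.where(m[i])[0]+315;print(155+i,(r.min(),r.max()) if len(r) else '',end=' | ')
print();print(g[157:170,322:336])
```

```text
118   | 121 347 350 | 124 346 350 | 127 346 350 | 130 346 349 | 133 345 349 | 136 345 348 | 139 345 348 | 142 345 348 | 145 345 348 | 148 345 348 | 151 345 348 | 154   | 152 346 347 | 153   | 154   | 
155  | 156  | 157  | 158  | 159  | 160 (np.int64(326), np.int64(329)) | 161 (np.int64(324), np.int64(331)) | 162 (np.int64(323), np.int64(333)) | 163 (np.int64(323), np.int64(332)) | 164 (np.int64(322), np.int64(333)) | 165 (np.int64(323), np.int64(333)) | 166 (np.int64(323), np.int64(333)) | 167 (np.int64(323), np.int64(333)) | 168 (np.int64(323), np.int64(333)) | 169 (np.int64(323), np.int64(333)) | 170 (np.int64(323), np.int64(333)) | 171 (np.int64(323), np.int64(333)) | 172 (np.int64(323), np.int64(333)) | 173 (np.int64(323), np.int64(333)) | 174 (np.int64(323), np.int64(333)) | 175 (np.int64(323), np.int64(332)) | 176 (np.int64(324), np.int64(332)) | 
[[ 23  26  27  27  25  25  21  23  24  23  21  27  25  24]
 [ 26  32  28  27  28  29  31  33  25  31  24  28  27  27]
 [ 27  30  33  44  53  60  60  58  45  37  28  26  29  50]
 [ 32  50  74 102 120 127 121 119 105  78  54  39  61  89]
 [ 48  89 141 176 195 193 187 182 171 144 108  88  99 129]
 [ 74 137 194 224 229 223 209 197 199 198 172 142 137 148]
 [102 169 219 233 232 216 197 191 207 217 208 183 165 162]
 [117 184 225 233 228 210 181 179 205 226 226 204 179 166]
 [109 178 216 228 224 210 195 198 217 231 229 207 179 162]
 [ 98 155 193 213 220 216 211 218 230 234 227 208 176 159]
 [ 82 134 165 188 196 205 214 223 229 231 226 208 178 164]
 [ 79 112 136 151 165 181 196 210 221 227 224 206 181 167]
 [ 75 112 124 134 148 165 183 201 216 225 222 206 177 168]]
```

View pics/m4.png

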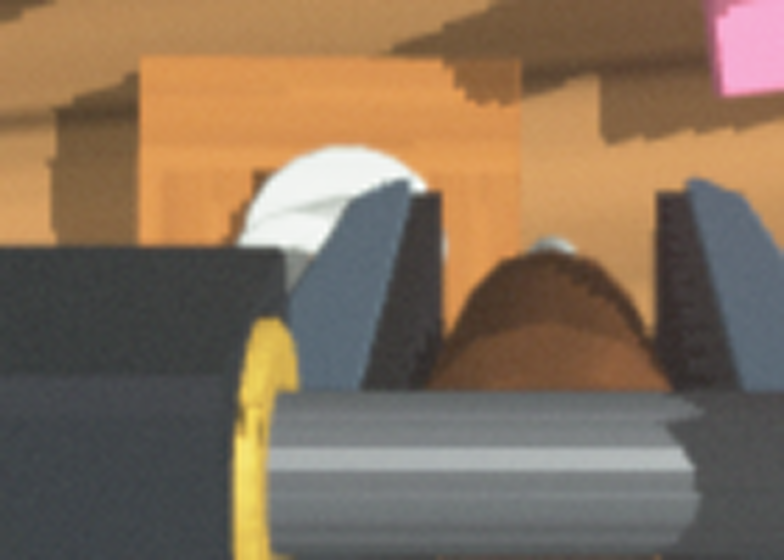

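Run:
```python
from h import *
t=cv2.imread('pics/top0.png').astype(int);g=t.max(2);sat=g-t.min(2)
print(np.array([g[v,322:348] for v in range(228,248)]))
s0=cv2.imread('pics/scene0.png').astype(int).max(2);print(s0[158:168,320:338])
ps,pt=camera_params('scene'),camera_params('top')
print('mouth scene',onz(ps,328.2,164,.13),'scene2',onz(ps,328.5,163.5,.13),'top',onz(pt,334.2,235.2,.13))
s=observe();g=np.array(s['tool_pos'])-.019*R.from_rotvec(s['tool_rot']).as_matrix()[:,1]
print('FK tip',g-[0,0,.147]);print('scene tip',onz(ps,346.6,151.4,g[2]-.147),onz(ps,346.6,151.4,g[2]-.144))
```

```text
[[155 160 160 161 163 164 163 166 163 163 163 163 164 166 166 163 161 160
  160 160 158 159 159 161 163 165]
 [152 153 153 153 155 156 155 156 154 157 136 159 161  87  79 163 168 163
  154 156 157 161 165 168  93  85]
 [158 156 154 153 153 152 149 143 165 197 199 190 195 194 148  79  78 158
  162 162 161 162  89  84  77  79]
 [163 159 156 153 146 159 175 204 203 197 204 204 201 206 206 167  96  81
   84  83  84  84  81  81  83  84]
 [165 156 155 150 142 184 205 206 212 203 201 213 210 225 216 203 169 111
   76  78  82  82  83  84  86  84]
 [165 157 154 146 182 205 204 179 205 204 183  96  87  91 220 215 214 138
   84  68  74  82  85  88  84  85]
 [163 155 155 164 204 205 204 219 211 212 114  83  84  80 149 223 212 145
  118  89  81  81  85  88  84  83]
 [162 155 153 196 211 208 204 211 205 208 121  84  82  81  85 216 213 141
  117  91  83  81  86  88  84  83]
 [164 155 152 214 204 201 200 189 217 206 167  79  68  77 164 215 210 127
  116 118  85  83  87  89  83  83]
 [163 155 151 204 204 201 204 191 230 218 209 167 149 158 207 211 182 109
  115 122  89  83  88  87  83  81]
 [162 155 
[... 1390 characters left out ...]
  68 131 187 215 219 213 201 195 196 190 162 134 132 144 152 153]
 [ 22  48  96 164 212 227 227 211 190 185 198 211 202 177 161 158 157 155]
 [ 25  50 108 176 215 228 222 202 174 170 199 221 219 197 171 161 161 161]
 [ 21  47 106 169 212 221 220 202 186 189 210 227 224 201 172 158 157 157]
 [ 17  41  90 149 189 208 211 210 207 212 226 229 224 201 172 156 153 157]
 [ 13  40  80 122 157 178 192 199 207 213 223 228 217 199 170 155 154 153]]
mouth scene [ 0.47184933 -0.00780775  0.13      ] scene2 [ 0.46967425 -0.00835829  0.13      ] top [ 0.46861484 -0.00873894  0.13      ]
FK tip [0.47098155 0.04670346 0.19828374]
scene tip [0.46613668 0.04684325 0.19828374] [0.46917464 0.0487703  0.20128374]
```

Emit:
play_rows:
  motion:
    - [[0,0,0],[0,0,-0.9],255]
    - [[0,0,0],[0,0,-0.9],255]
    - [[0,0,0],[0,0,-0.9],255]
    - [[0,0,0],[0,0,-0.9],255]
    - [[0,0,0],[0,0,-0.9],255]
    - [[0,0,0],[0,0,-0.9],255]
    - [[0,0,0],[0,0,0],255]

```text
t: 11.85
tool_pos: [0.4604, -0.0106, 0.328]
tool_rot: [-1.548, 0.268, 0.131]
force: [-0.3, 0.1, -0.9]
opening: 0.0212
```

Run:
```python
from h import *
s=observe();print(s['t'],s['tool_pos'],s['force'],s['ft_torque'])
# desired: shift of TCP total (.001,-.056) from (.4659,.0470); descend 5.3cm
plan(Rt,[.4669,-.0090,.3268-.053],5,255)
```

```text
11.85 [ 0.46041137 -0.01058462  0.32802066] [-0.25154126  0.08041837 -0.90905985] [ 0.12408873 -0.29953079  0.03887003]
rot [-0.003  0.01  -0.011] dp [ 0.0065  0.0016 -0.0542] N 5
[[-0.001, 0.002, -0.002], [0.4, 1.02, 0.04], 255]
[[-0.001, 0.002, -0.002], [0.39, 1.02, 0.04], 255]
[[-0.001, 0.002, -0.002], [0.39, 1.02, 0.04], 255]
[[-0.001, 0.002, -0.002], [0.39, 1.02, 0.05], 255]
[[-0.001, 0.002, -0.002], [0.39, 1.02, 0.05], 255]
```

Emit:
play_rows:
  motion:
    - [[0,0.002,-0.002],[0.4,1.0,0.05],255]
    - [[0,0.002,-0.002],[0.4,1.0,0.05],255]
    - [[0,0.002,-0.002],[0.4,1.0,0.05],255]
    - [[0,0.002,-0.002],[0.4,1.0,0.05],255]
    - [[0,0,0],[0.4,1.0,0.05],255]
    - [[0,0,0],[0,0,0],255]

```text
t: 12.6
tool_pos: [0.4676, -0.0077, 0.2695]
tool_rot: [-1.55, 0.269, 0.121]
force: [-0.1, 0.3, 0.2]
opening: 0.0214
```

Run:
```python
from h import *
s=observe();print(s['t'],s['tool_pos'],s['force'],s['ft_torque'],s['joint_pos'].round(2))
sc=capture('scene');save('s5.png',sc)
A=cv2.resize(sc[105:185,290:370],(560,560),interpolation=cv2.INTER_CUBIC);save('m5.png',A)
ps=camera_params('scene');g=np.array(s['tool_pos'])-.019*R.from_rotvec(s['tool_rot']).as_matrix()[:,1];print(g,proj(ps,g-[0,0,.147]),proj(ps,g-[0,0,.042]))
plan(Rt,[.4669,-.0090,.2738],1,255)
```

```text
12.6 [ 0.46762842 -0.00768694  0.26950572] [-0.14050072  0.31641913  0.15237019] [ 0.10595276 -0.26298368 -0.05057516] [-0.05  0.26  1.54  0.01  1.59 -1.53]
[ 0.4722887  -0.00811896  0.28792026] [328.03240002 161.06917744] [328.20061425 130.10457614]
rot [-0.003  0.002 -0.005] dp [-0.001  -0.0013  0.0037] N 1
[[-0.003, 0.002, -0.005], [-0.17, -0.34, -0.14], 255]
```

View pics/m5.png

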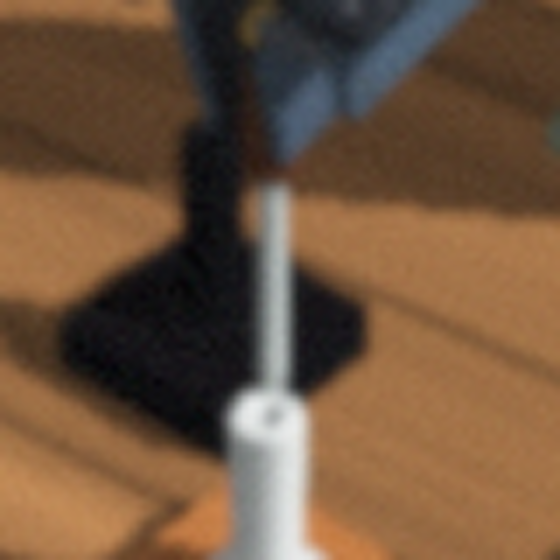

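The crop shows the shaft at column ~328.7 and the tube axis at ~328.0, so the tip is about 2 mm off sideways. I correct that and feel downward.

Emit:
play_rows:
  motion:
    - [[0,0,0],[0.1,0,-0.14],255]
    - [[0,0,0],[0,0,0],255]
    - [[0,0,0],[0.05,0.2,0],255]
    - [[0,0,0],[0.05,0.2,0],255]
    - [[0,0,0],[0.05,0.2,0],255]
    - [[0,0,0],[0,0,0],255]

```text
t: 13.4
tool_pos: [0.4693, -0.0094, 0.2643]
tool_rot: [-1.55, 0.266, 0.118]
force: [0.1, 0.6, -0.2]
opening: 0.0215
```

```bash
cat > st.py <<'E'
from h import *
s=observe();g=np.array(s['tool_pos'])-.019*R.from_rotvec(s['tool_rot']).as_matrix()[:,1]
print(s['t'],'tip',(g-[0,0,.147]).round(4),'F',s['force'].round(2),'M',s['ft_torque'].round(2),(R.from_matrix(Rt).inv()*R.from_rotvec(s['tool_rot'])).as_rotvec().round(3))
E
python3 st.py
```

```text
13.4 tip [ 0.4739 -0.0099  0.1358] F [ 0.09  0.63 -0.22] M [ 0.16 -0.31  0.01] [ 0.003 -0.002  0.002]
```

Emit:
play_rows:
  motion:
    - [[0,0,0],[0.05,0.2,0],255]
    - [[0,0,0],[0.05,0.2,0],255]
    - [[0,0,0],[0.03,0.1,0],255]
    - [[0,0,0],[0,0,0],255]

```text
t: 13.9
tool_pos: [0.4693, -0.0094, 0.2588]
tool_rot: [-1.55, 0.266, 0.118]
force: [-0.0, -0.3, -1.5]
opening: 0.022
```

```bash
python3 st.py
```

```text
13.9 tip [ 0.4739 -0.0099  0.1302] F [-0.01 -0.25 -1.46] M [ 0.08 -0.32  0.  ] [ 0.003 -0.002  0.002]
```

Emit:
play_rows:
  motion:
    - [[0,0,0],[0.05,0.2,0],255]
    - [[0,0,0],[0.03,0.1,0],255]
    - [[0,0,0],[0,0,0],255]

```text
t: 14.28
tool_pos: [0.4694, -0.0094, 0.2555]
tool_rot: [-1.55, 0.266, 0.118]
force: [0.7, -0.5, -0.3]
opening: 0.0216
```

```bash
python3 st.py
```

```text
14.275 tip [ 0.474  -0.0099  0.1269] F [ 0.73 -0.53 -0.31] M [ 0.12 -0.38  0.04] [ 0.003 -0.002  0.002]
```

Emit:
play_rows:
  motion:
    - [[0,0,0],[0.05,0.2,0],255]
    - [[0,0,0],[0.05,0.2,0],255]
    - [[0,0,0],[0,0,0],255]

```text
t: 14.65
tool_pos: [0.4694, -0.0094, 0.2511]
tool_rot: [-1.55, 0.266, 0.118]
force: [0.7, 0.4, -0.6]
opening: 0.0216
```

```bash
python3 st.py
```

```text
14.65 tip [ 0.474  -0.0099  0.1225] F [ 0.65  0.4  -0.55] M [ 0.06 -0.35 -0.02] [ 0.003 -0.002  0.002]
```

Emit:
play_rows:
  motion:
    - [[0,0,0],[0.05,0.2,0],255]
    - [[0,0,0],[0.05,0.2,0],255]
    - [[0,0,0],[0.05,0.2,0],255]
    - [[0,0,0],[0,0,0],255]

```text
t: 15.15
tool_pos: [0.4694, -0.0094, 0.2443]
tool_rot: [-1.55, 0.266, 0.118]
force: [0.1, -0.1, -0.6]
opening: 0.0211
```

```bash
python3 st.py
python3 - <<'E'
from h import *
sc=capture('scene');save('s6.png',sc)
save('m6.png',cv2.resize(sc[105:195,290:380],(540,540),interpolation=cv2.INTER_CUBIC))
E
```

```text
15.15 tip [ 0.4739 -0.0099  0.1158] F [ 0.13 -0.09 -0.56] M [ 0.04 -0.3   0.02] [ 0.003 -0.002  0.002]
```

View pics/m6.png

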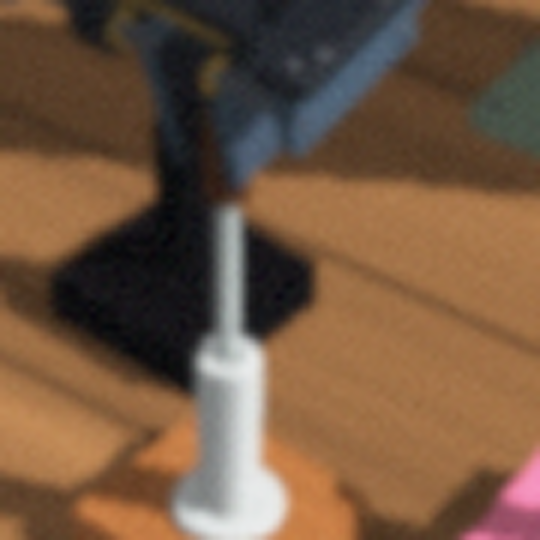

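The crop shows the shaft inside the tube's mouth at about (328,162), with no force. Going down.

Emit:
play_rows:
  motion:
    - [[0,0,0],[0.1,0.4,0],255]
    - [[0,0,0],[0.1,0.4,0],255]
    - [[0,0,0],[0.1,0.4,0],255]
    - [[0,0,0],[0.1,0.4,0],255]
    - [[0,0,0],[0.1,0.4,0],255]
    - [[0,0,0],[0,0,0],255]

```text
t: 15.95
tool_pos: [0.4693, -0.0094, 0.2221]
tool_rot: [-1.55, 0.267, 0.118]
force: [0.2, 0.9, -1.0]
opening: 0.0213
```

```bash
python3 st.py
```

```text
15.95 tip [ 0.4739 -0.0099  0.0936] F [ 0.19  0.88 -0.99] M [ 0.1  -0.33 -0.03] [ 0.003 -0.002  0.002]
```

Emit:
play_rows:
  motion:
    - [[0,0,0],[0.1,0.4,0],255]
    - [[0,0,0],[0.1,0.4,0],255]
    - [[0,0,0],[0.1,0.4,0],255]
    - [[0,0,0],[0.1,0.4,0],255]
    - [[0,0,0],[0.1,0.4,0],255]
    - [[0,0,0],[0,0,0],255]

```text
t: 16.7
tool_pos: [0.4693, -0.0094, 0.2001]
tool_rot: [-1.55, 0.266, 0.118]
force: [-1.1, -0.5, -1.0]
opening: 0.0215
```

```bash
python3 st.py
```

```text
16.7 tip [ 0.4739 -0.0099  0.0715] F [-1.13 -0.52 -0.95] M [ 0.07 -0.3   0.  ] [ 0.003 -0.002  0.002]
```

Emit:
play_rows:
  motion:
    - [[0,0,0],[0.08,0.3,0],255]
    - [[0,0,0],[0.08,0.3,0],255]
    - [[0,0,0],[0.08,0.3,0],255]
    - [[0,0,0],[0.08,0.3,0],255]

```text
t: 17.2
tool_pos: [0.4696, -0.0095, 0.1872]
tool_rot: [-1.55, 0.266, 0.118]
force: [-0.0, 0.5, -0.6]
opening: 0.0218
```

```bash
python3 st.py
```

```text
17.2 tip [ 0.4742 -0.0099  0.0586] F [-0.03  0.53 -0.57] M [ 0.09 -0.28  0.01] [ 0.003 -0.002  0.002]
```

Emit:
play_rows:
  motion:
    - [[0,0,0],[0.08,0.3,0],255]
    - [[0,0,0],[0.08,0.3,0],255]
    - [[0,0,0],[0.08,0.3,0],255]

```text
t: 17.58
tool_pos: [0.47, -0.0095, 0.1796]
tool_rot: [-1.55, 0.265, 0.117]
force: [-1.6, -0.0, 7.6]
opening: 0.0214
```

```bash
python3 st.py
```

```text
17.575 tip [ 0.4746 -0.0099  0.051 ] F [-1.56 -0.02  7.65] M [ 0.09  0.4  -0.05] [ 0.004 -0.002  0.001]
```

Emit:
play_rows:
  motion:
    - [[0,0,0],[0.08,0.35,0],255]
    - [[0,0,0],[0.08,0.35,0],255]
    - [[0,0,0],[0.08,0.35,0],255]
    - [[0,0,0],[0.08,0.35,0],255]
    - [[0,0,0],[0.08,0.35,0],255]

```text
t: 18.2
tool_pos: [0.4697, -0.0095, 0.168]
tool_rot: [-1.55, 0.263, 0.115]
force: [-0.6, -0.1, 7.1]
opening: 0.0215
```

```bash
python3 st.py
```

```text
18.2 tip [ 0.4742 -0.0099  0.0395] F [-0.58 -0.14  7.07] M [ 0.07  0.42 -0.01] [ 0.004 -0.002 -0.002]
```

Emit:
play_rows:
  motion:
    - [[0,0,0],[0.08,0.35,0],255]
    - [[0,0,0],[0.08,0.35,0],255]
    - [[0,0,0],[0.08,0.35,0],255]

```text
t: 18.58
tool_pos: [0.4694, -0.0094, 0.161]
tool_rot: [-1.55, 0.262, 0.114]
force: [-1.0, 0.5, 6.9]
opening: 0.0215
```

```bash
python3 st.py
```

```text
18.575 tip [ 0.4739 -0.0099  0.0324] F [-1.03  0.54  6.92] M [0.09 0.39 0.01] [ 0.004 -0.003 -0.003]
```

Emit:
play_rows:
  motion:
    - [[0,0,0],[0.07,0.3,0],255]
    - [[0,0,0],[0.07,0.3,0],255]

```text
t: 18.82
tool_pos: [0.4693, -0.0095, 0.1573]
tool_rot: [-1.55, 0.261, 0.113]
force: [-1.4, 0.1, 7.4]
opening: 0.0214
```

Emit:
play_rows:
  motion:
    - [[0,0,0],[0.06,0.25,0],255]

```text
t: 18.95
tool_pos: [0.4693, -0.0094, 0.1559]
tool_rot: [-1.55, 0.261, 0.113]
force: [-0.8, 0.0, 7.8]
opening: 0.0214
```

```bash
python3 st.py
```

```text
18.95 tip [ 0.4737 -0.0099  0.0274] F [-0.78  0.01  7.79] M [0.15 0.36 0.01] [ 0.004 -0.003 -0.004]
```

Force still at the cork's level. I continue in single steps until it rises.

Emit:
play_rows:
  motion:
    - [[0,0,0],[0.07,0.3,0],255]

```text
t: 19.08
tool_pos: [0.4692, -0.0095, 0.1541]
tool_rot: [-1.55, 0.261, 0.113]
force: [-0.3, 0.7, 7.9]
opening: 0.0216
```

Emit:
play_rows:
  motion:
    - [[0,0,0],[0.07,0.3,0],255]

```text
t: 19.2
tool_pos: [0.4692, -0.0095, 0.1522]
tool_rot: [-1.55, 0.261, 0.113]
force: [-0.9, -0.1, 8.3]
opening: 0.0215
```

Emit:
play_rows:
  motion:
    - [[0,0,0],[0.07,0.3,0],255]

```text
t: 19.32
tool_pos: [0.4691, -0.0094, 0.1504]
tool_rot: [-1.55, 0.26, 0.112]
force: [-2.6, -0.3, 8.4]
opening: 0.0217
```

Emit:
play_rows:
  motion:
    - [[0,0,0],[0.07,0.3,0],255]

```text
t: 19.45
tool_pos: [0.4694, -0.0095, 0.15]
tool_rot: [-1.55, 0.259, 0.112]
force: [-2.9, -0.7, 23.6]
opening: 0.0212
```

Emit:
play_rows:
  motion:
    - [[0,0,0],[0.07,0.3,0],255]

```text
t: 19.58
tool_pos: [0.4694, -0.0095, 0.1501]
tool_rot: [-1.55, 0.259, 0.111]
force: [-3.0, -0.4, 20.3]
opening: 0.0212
```

```bash
python3 st.py
python3 - <<'E'
from h import *
sc=capture('scene');save('s7.png',sc)
save('m7.png',cv2.resize(sc[110:190,290:370],(560,560),interpolation=cv2.INTER_CUBIC))
E
```

```text
19.575 tip [ 0.4739 -0.0099  0.0216] F [-2.97 -0.44 20.31] M [0.17 1.35 0.01] [ 0.004 -0.003 -0.007]
```

View pics/m7.png

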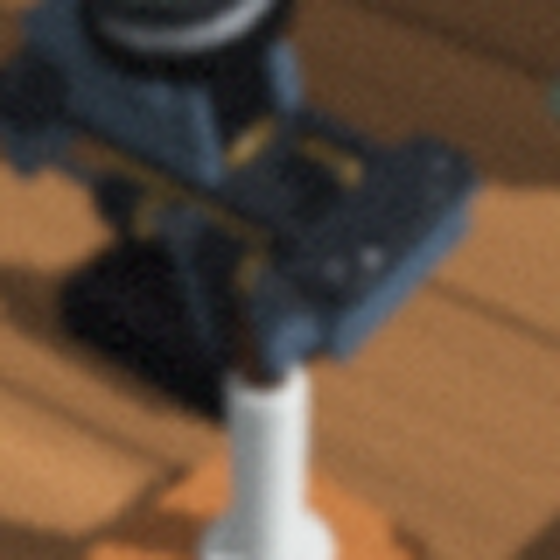

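The crop shows the handle's shoulder on the tube's mouth at about (328,164), and the force jumped from 8 N to 20–24 N: home. Releasing.

Emit:
play_rows:
  motion:
    - [[0,0,0],[0,0,0],0]
    - [[0,0,0],[0,0,0],0]
    - [[0,0,0],[0,0,0],0]
    - [[0,0,0],[0,0,0],0]
    - [[0,0,0],[0,0,0],0]
    - [[0,0,0],[0,0,0],0]

```text
t: 20.38
tool_pos: [0.4697, -0.0095, 0.15]
tool_rot: [-1.55, 0.258, 0.11]
force: [-0.0, 0.8, 0.2]
opening: 0.0783
```

Emit:
play_rows:
  motion:
    - [[0,0,0],[-0.3,-1.2,0],0]
    - [[0,0,0],[-0.5,-2,0],0]
    - [[0,0,0],[-0.5,-2,0],0]
    - [[0,0,0],[-0.5,-2,0],0]
    - [[0,0,0],[-0.7,-2.8,0],0]
    - [[0,0,0],[-0.7,-2.8,0],0]
    - [[0,0,0],[-0.5,-2,0],0]
    - [[0,0,0],[0,0,0],0]

```text
t: 21.38
tool_pos: [0.4683, -0.0094, 0.3131]
tool_rot: [-1.551, 0.254, 0.106]
force: [0.6, -1.4, 0.3]
opening: 0.0911
```

```bash
python3 st.py
python3 - <<'E'
from h import *
sc=capture('scene');w=capture('wrist');save('s8.png',sc)
save('m8.png',np.hstack([cv2.resize(sc[110:190,290:370],(400,400),interpolation=cv2.INTER_CUBIC),cv2.resize(sc,(400,400))]))
E
```

```text
21.375 tip [ 0.4726 -0.0098  0.1846] F [ 0.57 -1.44  0.34] M [ 0.06 -0.3  -0.01] [ 0.004 -0.003 -0.014]
```

View pics/m8.png

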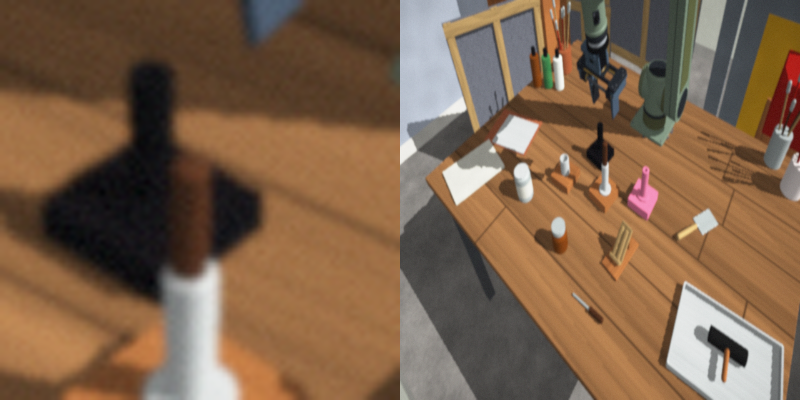

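The final view shows the handle upright on the tube's mouth, the cradle empty, the hand clear, and the jar, tin and knife where they were.

```bash
python3 -c "
from station import close_job;print(close_job())"
```

```text
the job is handed in; nothing more can be done
None
```

I put the burnisher away in the narrow tube, steel end down, let go of it and handed the job in at about 21.5 s. The hand-in gave no verdict.

- **What I did:** I gripped the handle in the cradle, lifted it out along its own axis and turned it upright. It then went into the tube's mouth with no measurable contact. The cork pushed down at about 8 N, until the force jumped to 20–24 N at the hard stop.
- **Last checks:** The final scene picture shows the handle upright on the tube's mouth. The cradle is empty, the gripper is open and well clear, and the jar, tin and palette knife look unmoved.
- **What disagreed:**
  - At the stop, the arm position put the tip at 22 mm above the table, where a full seat should read 25 mm. I put this down to about 3 mm of error in where I thought I gripped the handle, because both the force jump and the picture showed it home.
  - My rough corner fix of the block put its centre 6–7 mm from the tube, mostly along one side. The tube can be at most 5 mm off that way, so part of that is measuring error. It is still inside the 10 mm limit, and I did not measure it again.

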